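# Clamp the algae scraper head in the inclined chuck

### The job

Clamp the T-shaped algae scraper head in the inclined chuck, so that its blade can be serviced. The chuck has been left closed: first swing its handle back until the jaws are fully open, then take the T-shaped head out of the rack in the black tray, stand it shank first and fully home in the bore of the chuck, and turn the sleeve by its handle (clockwise as seen looking into the mouth) until all three jaws grip the shank tightly. Leave the round pad head in its rack, and do not disturb the tong, the jar or the cone.

Things in the scene. Friction and masses are not known exactly. Their poses are not given: they have to be found in the camera images.
- chuck_core: Fixed steel part of the chuck. Origin: centre of the bore's floor, 75 mm above the shelf; z: chuck axis out of the mouth, leaning 30 deg from vertical towards the robot; y level; x up and away. Bore 22 mm diameter, core 52 mm outside, to z = 34 mm; sleeve from z = 24 to 58, jaws 34 to 61 (the mouth). Base plate below: 150 x 100 x 14 mm.
- sleeve (a joint): Turn of the ribbed steel sleeve (64 mm diameter) about the chuck axis. 0: fully open, handle at 110 deg from chuck_core's x towards its y; growing to 1.5 rad = clockwise looking into the mouth (angle = 110 deg - value), drives the 3 jaws in by 5 mm/rad from 12.5 mm radius. They meet the 16 mm shank at about 0.9 rad. Stays where left (friction 0.16 N m).
- sleeve_knob (a point): Centre of the top end of the sleeve's handle knob: black plastic cylinder, 18 mm diameter, parallel to the chuck axis and 90 mm from it, from z = 34 to 108 mm in chuck_core's frame (this point at 108). A 12 mm round steel arm joins it to the sleeve at z = 41 mm. Only its position means anything.
- jaw0: Jaw of the chuck, aluminium block 14 mm radial x 11 mm wide x 27 mm, coupled to the sleeve; at 60 degrees from chuck_core's x towards its y. The reading's origin lies on the chuck's axis at the bore's floor when open and shifts with the jaw.
- jaw1: The same, at 180 degrees.
- jaw2: The same, at 300 degrees.
- blade_head: T-shaped scraper head, 120 mm long, about 110 g, standing shank down in one of the rack's two holes. Origin: tip of the shank; z: along the shank to the blade. Round steel shank 16 mm diameter, z = 0 to 75 mm; grey cross bar 16 mm thick (x), 70 mm long (y), z = 75 to 107; thin steel blade 4 x 66 mm above it to z = 120.
- pad_head: The other head, same shank, with a round pad 58 mm in diameter, z = 75 to 111 mm, instead of the T bar; stands in the rack's other hole and must stay there.
- tray: Black plastic tray, 200 (x) x 220 (y) mm, 28 mm high, fixed. Origin: centre of its underside. It holds a black rack block 50 (x) x 170 (y) mm centred at x = 45 mm, top at z = 65 mm, with two holes 19 mm in diameter at y = -55 and +55 mm, floor at z = 20 mm.
- tong: Steel feeding tong, 150 x 32 x 12 mm, lying in the tray before the rack. Origin: centre of its underside; bystander.
- jar: White ceramic jar with knobbed lid (one piece), 84 mm in diameter, 118 mm high. Origin: centre of its underside; bystander.
- cone: Plastic feeding cone, 82 mm across the foot, 24 mm at the top, 100 mm high, standing on its foot. Origin: centre of its underside; bystander.
Mind the look-alikes: they are no part of the job. Leave any green or yellow look-alike of the blade_head alone.

How it is judged:
By the outcome, as a careful person would: the job done as asked, in the order asked, and still so for the second after the job is handed in, with the robot touching nothing.
It also fails if it takes over 69 s, if anything falls off the work surface, if the arm or the gripper's body presses on something with over 40 N, if the wrist force passes 120 N, or if a joint passes its speed limit or range.

### The arm

A 6-joint arm with a two-finger parallel gripper is mounted at the origin on the work surface. World frame = base frame: x ahead of the robot, y to its left, z up, the work surface at z = 0. Lengths are in m, angles in degrees, forces in N, time in s.
With the tool pointing down it reaches from about 0.35 to 0.725 m from the base axis. Payload 6 kg.
Tool frame: the origin (TCP) lies at the very end of the fingers, on their centre line; the grasp point (between the pads) lies 19 mm behind it (arm.tcp_to_grasp is the distance from the TCP to the grasp point, in m); z points along the fingers, y is the line along which they close (so a half turn about z gives the same grasp; the last joint's range is limited). The gripper opens to 85 mm and grips with 20 to 120 N. Pads are 22 mm wide; open, the fingers measure 114 mm over their backs; the gripper's body (76 mm by 85 mm) begins 54 mm behind the grasp point. The pads swing forward as they close: fully open they stand 13 mm farther back than shut.
Start: joints at [84.15, 2.303, 4.859, 0, -92.561, -19.12], TCP at [0.253, 0.544, 0.231] pointing down, gripper open.
Joint ranges: [-146.85, 146.85], [-73.84, 115.35], [-62.03, 85.46], [-188.31, 113.3], [-161.28, -10.13], [-171.36, 171.36]. Speed limits (degrees/s): [147.25, 147.25, 172.46, 180, 180, 180].

### API

Orientations are given as [roll, pitch, yaw] about the fixed x, y, z axes, in that order (R = Rz(yaw) Ry(pitch) Rx(roll)).
In Python, from plant import arm, optics gives the robot as it stands. The module is installed in compiled form; this text tells all that it offers.
- The arm moves only by the tool send_rows, never from a script. Its argument "rows" is a list of rows, each a list of 5 numbers: the shift along the tool's x, y, z in m, then the turn about the tool's z in rad, then the finger opening in m, from 0 to 0.0854. A call has 1 to 5 rows; each row shifts and turns the commanded pose from where the row before left it, along the tool's axes as they then stand; what a row does not reach is not made up. A row lasts 1/10 s, in which the tool goes at most 50 mm and 8.59 degrees, less where a joint would pass 70% of its speed; a pose out of reach is approached as far as the arm can. A call is refused whole if a number of a shift passes 0.05 or a number of a turn 0.15, either way. A call with a gripper value outside its range is refused whole. The fingers move at their own pace and stop on an object; the grip force is fixed at half the most. Time passes only in rows, so rows that do not move let the fingers close. It gives the time, the measured TCP pose, the force, the opening and the grip force at its end, in the units of the state.
- arm.read_state(): the state, without advancing time (a new reading comes with each control period).
- optics.read_camera(name): name is "scene" or "top" or "wrist"; returns a dict with "image" (480x640x3 uint8, red, green, blue), "depth" (480x640 float32, m along the optical axis (not along the pixel's ray), 0 where there is no reading), "camera_matrix" (3x3 intrinsics, pixels), "k1" (the pictures are not rectified: a ray, as slopes to the right and down, at radius r is drawn at 1 + k1 r^2 times it, then the intrinsics apply), "R" (3x3) and "t" (3): a world point X has camera coordinates R X + t. Camera axes: x right, y down, z forward; pixel columns grow to the right and rows downward; lengths in m; the calibration is good to about 2 mm. A picture is of the moment at which its call begins.
- arm.hand_in(): hands the job in; it is judged then, once.
The state is a dict: "clock": time; "joints": joint angles; "qvel": joint speeds; "tau": joint torques, N m; "position": TCP position; "tool_rot": TCP orientation; "contact_force": force on the tool from outside, world axes, zero at the start; "ft_torque": the same for the moment, N m; "width": finger opening in m; "grip_force": force on a finger pad.
Only numpy, scipy, OpenCV 4.12 (cv2) and the standard library are available. Lean on these libraries where they do the work, as an engineer would, in place of code of your own. Each camera call takes 0.05 s, during which the arm holds its last target. There are 200 camera calls.

## Working session

There is one attempt and no reset: what is moved stays moved. The work goes in short steps, Python scripts to look and compute and a tool call to move; the robot and the scene stay as the last step left them, time stands still between calls to the robot, and variables do not carry over. Pictures are saved under pics/ and viewed, at most 13 in all, crops included, and the job is handed in when it is done.

Besides the shell and the picture viewer there is one more tool, called as a command line: name --pt "numbers of a row" for each row, then --argument value for the rest. send_rows: Moves the arm, as the interface text tells. Its arguments: {"type":"object","properties":{"rows":{"type":"array","items":{"type":"array","items":{"type":"number"}}}},"required":["rows"]}

```bash
mkdir -p pics; cat > h.py <<'E'
import numpy as np, cv2
from plant import arm, optics
def snap(n):
    return optics.read_camera(n)
def pts(c):
    """world point per pixel from depth"""
    K=c["camera_matrix"];k=c["k1"];h,w=c["depth"].shape
    u,v=np.meshgrid(np.arange(w),np.arange(h))
    d=np.stack([(u-K[0,2])/K[0,0],(v-K[1,2])/K[1,1]],-1); s=d.copy()
    for _ in range(8): s=d/(1+k*(s**2).sum(-1,keepdims=True))
    z=c["depth"][...,None]
    return (np.concatenate([s*z,z],-1)-c["t"])@c["R"]
def proj(c,X):
    p=np.asarray(X)@c["R"].T+c["t"]; s=p[...,:2]/p[...,2:]
    s=s*(1+c["k1"]*(s**2).sum(-1,keepdims=True)); K=c["camera_matrix"]
    return s*[K[0,0],K[1,1]]+[K[0,2],K[1,2]]
E
python3 - <<'E'
from h import *
s=arm.read_state();print(s,arm.tcp_to_grasp)
for n in("scene","top"):
    c=snap(n);cv2.imwrite(f"pics/{n}0.png",c["image"][...,::-1]);np.savez(f"{n}0.npz",**c);print(n,c["camera_matrix"],c["k1"],-c["R"].T@c["t"],(c["depth"]>0).mean())
E
```

```text
{'clock': 0.0, 'joints': array([ 8.41505378e+01,  2.33733857e+00,  4.80100328e+00, -2.73790652e-02,
       -9.25614231e+01, -1.91202947e+01]), 'qvel': array([ 0.09137681,  0.11083563,  0.03829671, -0.03732772,  0.00178993,
       -0.00114962]), 'tau': array([ 3.92139816e-05, -3.68201745e+01,  3.47415268e+01,  6.93225905e+00,
       -5.34010265e-03, -2.13591994e-05]), 'position': array([0.25305843, 0.54365201, 0.2302764 ]), 'tool_rot': array([ 1.79898675e+02, -6.17616391e-03, -2.49685512e+01]), 'contact_force': array([-0.08246906, -0.33875562, -0.23369089]), 'ft_torque': array([ 0.02681943, -0.0156932 ,  0.02327336]), 'grip_force': 0.0, 'width': 0.0850566613915732} 0.0187
scene [[435.99690706   0.         326.44990547]
 [  0.         435.99690706 232.09560032]
 [  0.           0.           1.        ]] -0.06538641466890255 [ 1.06481293 -0.41102182  0.64983607] 0.99578125
top [[461.24007615   0.         325.486537  ]
 [  0.         461.24007615 241.89809449]
 [  0.           0.           1.        ]] -0.03843957488536786 [0.4213824  0.02170718 1.26335458] 0.9960677083333334
```

View pics/scene0.png

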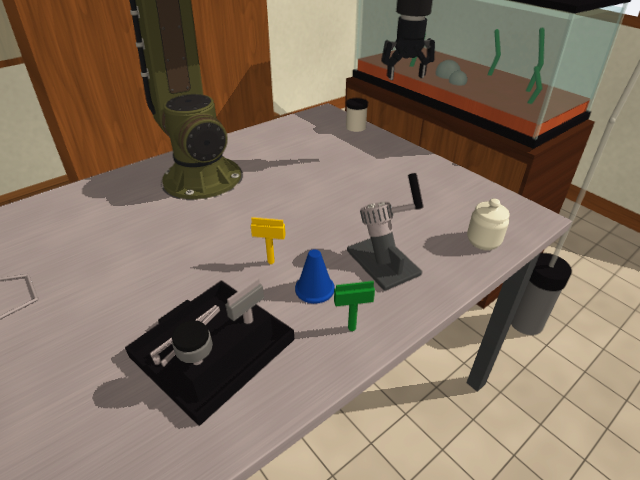

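View pics/top0.png

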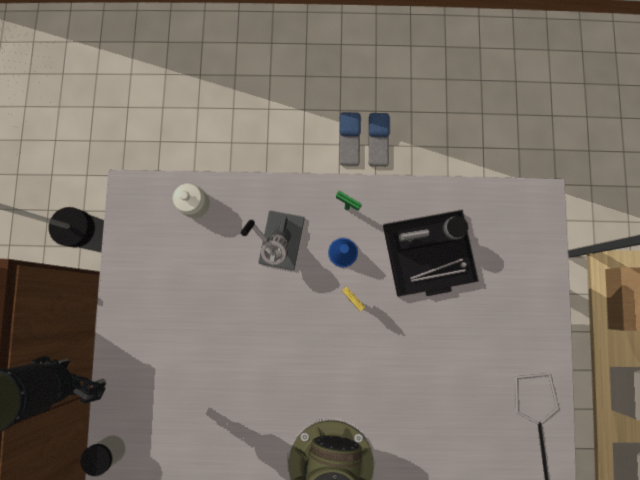

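The scene picture shows the grey T-head at (245,300), the pad head at (190,340), the chuck at (378,215) and the knob at (416,190). In the top picture they are at T (414,236), pad (456,227), chuck mouth (273,248) and knob (247,228). The cone is at (343,252), between chuck and tray.

```bash
python3 - <<'E'
from h import *
T=dict(np.load("top0.npz"));P=pts(T)
S=dict(np.load("scene0.npz"));Q=pts(S)
def crop(n,c,x0,y0,x1,y1,f):
    cv2.imwrite(n,cv2.resize(c["image"][y0:y1,x0:x1,::-1],None,fx=f,fy=f,interpolation=cv2.INTER_CUBIC))
crop("pics/chT.png",T,235,195,315,280,7)
# table height
print("table",np.median(P[330:400,200:280,2]),np.median(Q[150:200,280:330,2]))
def sel(P,u0,v0,u1,v1,z0,z1):
    X=P[v0:v1,u0:u1].reshape(-1,3);return X[(X[:,2]>z0)&(X[:,2]<z1)]
def rect(X):
    r=cv2.minAreaRect((X[:,:2]*1000).astype(np.float32));return r
for nm,a in dict(plate=(250,200,315,280,.008,.022),Tbar=(395,222,432,250,.1,.16),tray=(375,205,485,300,.02,.034),rack=(380,205,475,260,.055,.075),knob=(236,215,258,240,.1,.3),pad=(440,210,472,245,.1,.16),cone=(325,235,360,270,.085,.12),jar=(170,180,210,220,.02,.2)).items():
    X=sel(P,*a);print(nm,len(X),X.mean(0).round(4),X[:,2].max().round(4),np.round(rect(X)[0],1),np.round(rect(X)[1],1),round(rect(X)[2],1))
for nm,a in dict(knobS=(405,170,428,212,.1,.3),TbarS=(222,275,268,322,.1,.16),slvS=(355,195,398,230,.1,.25)).items():
    X=sel(Q,*a);print(nm,len(X),X.mean(0).round(4),X.min(0).round(4),X.max(0).round(4))
E
```

```text
table 0.001239928835077254 -0.000948231234674262
plate 1119 [0.5944 0.1378 0.0153] 0.0219 [585.6 151.4] [186.  171.7] 6.6
Tbar 216 [ 0.5897 -0.1926  0.1291] 0.1472 [ 591.2 -194.2] [16.2 69. ] 10.6
tray 862 [ 0.5404 -0.2572  0.0276] 0.034 [ 552.4 -258.7] [214.3 221. ] 11.9
rack 719 [ 0.5969 -0.2344  0.0661] 0.0734 [ 602.9 -249.5] [ 50.7 173.1] 11.7
knob 168 [0.5929 0.2101 0.1725] 0.2064 [592.9 208.2] [27.5 49.3] 76.5
pad 441 [ 0.611  -0.2982  0.1285] 0.1374 [ 612.5 -300.2] [52.  54.3] 80.8
cone 125 [ 0.555  -0.0203  0.0976] 0.1052 [556.6 -21.1] [30.  32.1] 72.6
jar 926 [0.675  0.3813 0.0844] 0.1231 [680.7 387.6] [78.  77.5] 9.2
knobS 381 [0.6009 0.2075 0.1649] [0.5747 0.1888 0.129 ] [0.6227 0.2241 0.2023]
TbarS 835 [ 0.5985 -0.1979  0.1232] [ 0.5848 -0.231   0.1002] [ 0.6083 -0.1596  0.143 ]
slvS 676 [0.5637 0.1437 0.1211] [0.5161 0.1181 0.1   ] [0.5857 0.1841 0.1406]
```

View pics/chT.png

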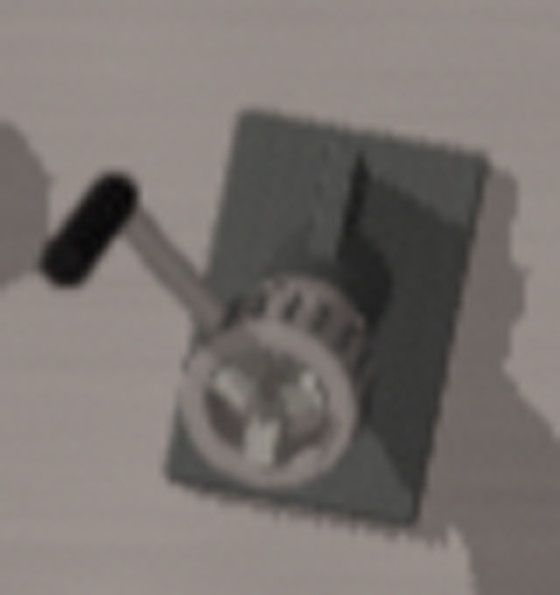

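The chuck crop shows the plate corners at crop pixels (240,112), (487,155), (413,522), (168,480), the sleeve's ring centre near (268,403), and the knob from (120,185) to (65,272). The tool can't tilt, so I'll have to lean the head inside the grip at the chuck mouth. Next I'll fit the chuck pose.

```bash
cat >> h.py <<'E'
def chuckR(yaw):
    xh=np.array([np.cos(yaw),np.sin(yaw),0]);u=np.array([0,0,1.]);s,c=.5,3**.5/2
    x=c*xh+s*u;z=-s*xh+c*u;return np.stack([x,np.cross(z,x),z],1)
def ray(c,px):
    K=c["camera_matrix"];d=(np.asarray(px,float)-K[:2,2])/K[[0,1],[0,1]];s=d.copy()
    for _ in range(8): s=d/(1+c["k1"]*(s@s))
    return -c["R"].T@c["t"], c["R"].T@np.r_[s,1]
def onz(c,px,z):
    o,d=ray(c,px);return o+d*(z-o[2])/d[2]
def knobpts(c,P,box):
    u0,v0,u1,v1=box;m=np.zeros(P.shape[:2],bool);m[v0:v1,u0:u1]=True
    m&=(c["image"].max(-1)<45)&(P[...,2]>.08)
    m=cv2.erode(m.astype(np.uint8),np.ones((2,2)))>0
    return P[m]
E
python3 - <<'E'
from h import *
from scipy.optimize import least_squares
T=dict(np.load("top0.npz"));P=pts(T);S=dict(np.load("scene0.npz"));Q=pts(S)
cor=[onz(T,(235+(x+.5)/7-.5,195+(y+.5)/7-.5),.014) for x,y in[(240,112),(487,155),(413,522),(168,480)]]
cor=np.array(cor);print(cor.round(4)); a=(cor[0]+cor[1]-cor[2]-cor[3])/2;b=(cor[0]+cor[3]-cor[1]-cor[2])/2
ya=np.arctan2(a[1],a[0]);yb=np.arctan2(b[1],b[0])-np.pi/2;print("len",np.linalg.norm(a),np.linalg.norm(b),np.degrees([ya,yb]),cor.mean(0))
ring=onz(T,(235+268/7,195+403/7),.075+.058*.866);print("ring",ring)
kt=knobpts(T,P,(238,214,258,240));ks=knobpts(S,Q,(405,168,430,214));print(len(kt),len(ks),kt.mean(0),ks.mean(0))
K=np.vstack([kt,ks])
def unpack(p): 
    R=chuckR(p[2]);O=np.array([p[0],p[1],.075]);return R,O
def f(p):
    R,O=unpack(p);X=(K-O)@R;k=.09*np.array([np.cos(p[3]),np.sin(p[3])])
    d=np.linalg.norm(X[:,:2]-k,axis=1)-.009
    m=(O+R@[0,0,.058])[:2]-ring[:2]
    return np.r_[d/.003/len(K)**.5*3, m/.0015,(p[2]-(ya+yb)/2)/.02]
r=least_squares(f,[.59,.14,ya,.6],loss="soft_l1");p=r.x;R,O=unpack(p)
print(p[:2],np.degrees(p[2:]),"val",110-np.degrees(p[3]),r.fun[-3:]); X=(K-O)@R;print("knob z",X[:,2].min(),X[:,2].max(),np.median(abs(np.linalg.norm(X[:,:2]-.09*np.array([np.cos(p[3]),np.sin(p[3])]),axis=1)-.009)))
np.save("chuck.npy",p)
for th in np.radians([np.degrees(p[3]),40,60,80,100,110]): print(np.degrees(th).round(1),(O+R@[.09*np.cos(th),.09*np.sin(th),.108]).round(4))
E
```

```text
[[0.6655 0.1842 0.014 ]
 [0.6503 0.0865 0.014 ]
 [0.5054 0.1114 0.014 ]
 [0.5198 0.207  0.014 ]]
len 0.1472590849985686 0.097826351511483 [-9.30932898 -8.70808637] [0.58524875 0.14727661 0.014     ]
ring [0.53804391 0.15494404 0.125228  ]
67 211 [0.58977998 0.2099983  0.1836559 ] [0.60363116 0.2055777  0.17284196]
[0.56730665 0.15093795] [-9.0445514  46.99087054] val 63.00912945767486 [ 0.41554068  0.36852161 -0.03127955]
knob z 0.034723554791155985 0.20799167757889184 0.0012971445457792088
47.0 [0.5768 0.2161 0.1992]
40.0 [0.582  0.2072 0.203 ]
60.0 [0.5647 0.2303 0.191 ]
80.0 [0.5413 0.2448 0.1763]
100.0 [0.5145 0.2491 0.1607]
110.0 [0.5009 0.2471 0.1531]
```

send_rows --pt "0.04 0.013 0 0 0" --pt "0.04 0.013 0 0 0" --pt "0.04 0.013 0 0 0" --pt "0.04 0.013 0 0 0" --pt "0.04 0.013 0 0 0"

```text
clock: 0.6
position: [0.4079, 0.3992, 0.2309]
tool_rot: [180.0, 0.0, -24.9]
contact_force: [0.1, 0.4, -0.1]
width: 0.0122
grip_force: 0.0
```

send_rows --pt "0.04 0.013 0 0 0" --pt "0.04 0.013 0 0 0" --pt "0.04 0.013 0 0 0" --pt "0.04 0.013 0 0 0" --pt "0.04 0.013 0 0 0"

```text
clock: 1.1
position: [0.5619, 0.2558, 0.2309]
tool_rot: [180.0, 0.0, -25.0]
contact_force: [1.1, 0.8, 0.6]
width: -0.0001
grip_force: 0.0
```

send_rows --pt "0.04 0.013 0 0 0" --pt "0.04 0.013 0 0 0" --pt "0 0 0 0 0" --pt "0 0 0 0 0"

```text
clock: 1.5
position: [0.6229, 0.1989, 0.2301]
tool_rot: [179.9, 0.1, -25.1]
contact_force: [0.2, -0.2, 0.3]
width: 0.0002
grip_force: 0.0
```

```bash
python3 - <<'E'
from h import *
p=np.load("chuck.npy");R=chuckR(p[2]);O=np.array([p[0],p[1],.075])
y=np.radians(-25);tx=np.array([np.cos(y),np.sin(y),0]);ty=np.array([np.sin(y),-np.cos(y),0]);M=np.stack([tx,ty,[0,0,-1]])
pos=np.array([.6229,.1989,.2301]);pre=np.array([.6229,.1989,.173])
for th in [44,51,58,65,72,79,86,93,100,107,112]:
    t=np.radians(th);q=O+R@[.09*np.cos(t),.09*np.sin(t),.078]+.020*tx
    print(th,q.round(3),(M@(q-pos)).round(4));pos=q
E
```

```text
44 [0.612 0.202 0.175] [-0.0109  0.0022  0.0552]
51 [0.606 0.21  0.171] [-0.0088 -0.0052  0.0041]
58 [0.6   0.217 0.166] [-0.0092 -0.004   0.0045]
65 [0.592 0.224 0.162] [-0.0095 -0.0027  0.0048]
72 [0.584 0.229 0.156] [-0.0096 -0.0014  0.0051]
79 [0.575 0.234 0.151] [-0.0096 -0.0001  0.0053]
86 [0.566 0.236 0.146] [-0.0095  0.0012  0.0054]
93 [0.557 0.238 0.14 ] [-0.0092  0.0025  0.0055]
100 [0.547 0.238 0.135] [-0.0087  0.0038  0.0055]
107 [0.538 0.237 0.129] [-0.0082  0.005   0.0053]
112 [0.531 0.236 0.126] [-0.0054  0.0043  0.0037]
```

send_rows --pt "0 0 0.03 0 0" --pt "0 0.002 0.025 0 0" --pt "-0.011 0 0 0 0" --pt "-0.009 -0.005 0.004 0 0" --pt "-0.009 -0.004 0.0045 0 0"

```text
clock: 2.0
position: [0.5994, 0.2197, 0.1703]
tool_rot: [-179.8, -0.2, -24.9]
contact_force: [2.3, -0.8, 1.1]
width: -0.0003
grip_force: 1.4
```

send_rows --pt "-0.0095 -0.0027 0.005 0 0" --pt "-0.0095 -0.0014 0.005 0 0" --pt "-0.0095 0 0.005 0 0" --pt "-0.0095 0.0012 0.0055 0 0" --pt "0 0 0 0 0"

```text
clock: 2.5
position: [0.5641, 0.2373, 0.1461]
tool_rot: [179.9, 0.1, -24.9]
contact_force: [-0.2, 0.1, -0.0]
width: -0.0002
grip_force: 0.0
```

send_rows --pt "-0.009 0.0025 0.0055 0 0" --pt "-0.0087 0.004 0.0055 0 0" --pt "-0.0082 0.005 0.0053 0 0" --pt "-0.0054 0.0043 0.0037 0 0" --pt "0 0 0 0 0"

```text
clock: 3.0
position: [0.5317, 0.2356, 0.1284]
tool_rot: [-179.9, -0.2, -25.0]
contact_force: [6.5, 0.5, 2.0]
width: 0.0001
grip_force: 2.3
```

```bash
python3 - <<'E'
from h import *
print(arm.read_state()["contact_force"])
c=snap("scene");t=snap("top")
a=cv2.resize(c["image"][150:290,330:470],(560,560));b=cv2.resize(t["image"][195:285,225:315],(560,560))
cv2.imwrite("pics/a1.png",cv2.resize(np.hstack([a,b]),(800,400))[...,::-1])
np.savez("scene1.npz",**c);np.savez("top1.npz",**t)
E
```

```text
[6.51548741 0.51604849 1.98497301]
```

View pics/a1.png

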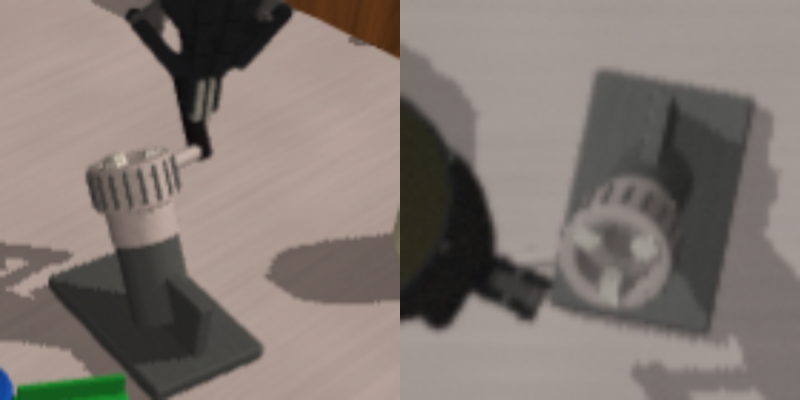

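The jaws have retracted and the arm is at the near-left, with 6.5 N suggesting the stop. I'll nudge further to confirm.

send_rows --pt "-0.002 0.0015 0.0015 0 0" --pt "-0.002 0.0015 0.0015 0 0" --pt "0 0 0 0 0"

```text
clock: 3.4
position: [0.5309, 0.2356, 0.1283]
tool_rot: [-179.5, -0.6, -25.0]
contact_force: [19.4, 0.9, 4.2]
width: -0.0003
grip_force: 8.2
```

send_rows --pt "0.015 0 0 0 0" --pt "0.012 0 0 0 0" --pt "0 0 -0.03 0.1 0" --pt "0 0 -0.04 0.1 0.05" --pt "0 0 -0.04 0.1 0.05"

```text
clock: 3.9
position: [0.55, 0.2227, 0.2336]
tool_rot: [179.7, 0.1, -42.4]
contact_force: [0.8, -0.3, -0.0]
width: 0.0281
grip_force: 0.0
```

send_rows --pt "0 0 -0.02 0.13 0.05" --pt "0 0 0 0.13 0.05" --pt "0 0 0 0.13 0.05" --pt "0 0 0 0.13 0.05" --pt "0 0 0 0.13 0.05"

```text
clock: 4.4
position: [0.5502, 0.2231, 0.2527]
tool_rot: [179.8, -0.1, -79.7]
contact_force: [-0.5, -0.1, -0.5]
width: 0.05
grip_force: 0.0
```

send_rows --pt "0.03 0 0 0 0.05" --pt "0.045 0 0 0 0.05" --pt "0.045 0 0 0 0.05" --pt "0.045 0 0 0 0.05" --pt "0 0 0 0 0.05"

```text
clock: 4.9
position: [0.5809, 0.0566, 0.2531]
tool_rot: [179.8, -0.0, -79.7]
contact_force: [-1.0, -0.3, -0.4]
width: 0.0503
grip_force: 0.0
```

send_rows --pt "0.04 0.007 0 0 0.05" --pt "0.045 0.008 0 0 0.05" --pt "0.045 0.008 0 0 0.05" --pt "0.04 0.007 0 0 0.05" --pt "0 0 0 0 0.05"

```text
clock: 5.4
position: [0.5818, -0.1152, 0.2528]
tool_rot: [179.8, 0.0, -79.7]
contact_force: [-0.2, -0.3, -0.5]
width: 0.0499
grip_force: 0.0
```

```bash
python3 - <<'E'
from h import *
from scipy.optimize import least_squares
w=snap("wrist");t=snap("top");s=snap("scene");print(arm.read_state()["position"])
np.savez("w2.npz",**w);np.savez("top2.npz",**t);np.savez("scene2.npz",**s)
P=pts(t);Q=pts(s)
kt=knobpts(t,P,(225,200,275,270));ks=knobpts(s,Q,(380,170,430,240));print(len(kt),len(ks))
K=np.vstack([kt,ks])
p0=np.load("chuck.npy")
for O,lab in ((np.array([p0[0],p0[1],.075]),"all"),):
    R=chuckR(p0[2]);X=(K-O)@R
    f=lambda q:np.linalg.norm(X[:,:2]-q,axis=1)-.009
    r=least_squares(f,[-.03,.085],loss="soft_l1",f_scale=.002);print("knob ang",np.degrees(np.arctan2(r.x[1],r.x[0])),"rad",np.hypot(*r.x),np.percentile(X[:,2],[2,98]))
W=pts(w);m=(W[...,2]>.105)&(W[...,2]<.16);X=W[m];print(len(X))
n,l,st,ce=cv2.connectedComponentsWithStats(m.astype(np.uint8))
for i in range(1,n):
    if st[i,4]>300:
        Y=W[l==i];print(st[i],Y.mean(0).round(4),cv2.minAreaRect((Y[:,:2]*1000).astype(np.float32)),np.percentile(Y[:,2],98))
cv2.imwrite("pics/w2.png",np.hstack([cv2.resize(w["image"],(400,300)),cv2.resize(t["image"][190:290,225:325],(300,300))])[...,::-1])
E
```

```text
[ 0.58239333 -0.11118354  0.25310383]
55 146
knob ang 108.02786881023265 rad 0.09141348342262962 [0.04306508 0.10946206]
4879
[297   0  54  14 509] [ 0.6103 -0.2788  0.114 ] ((610.0550537109375, -280.26531982421875), (39.29737854003906, 8.368049621582031), 10.828435897827148) 0.12286048928523642
[ 316   76   21   97 1968] [ 0.5932 -0.1984  0.1299] ((593.113525390625, -197.1416473388672), (15.405583381652832, 68.94499206542969), 10.981513977050781) 0.14044851026669042
[ 173  259   55   65 1167] [ 0.682  -0.0349  0.1102] ((682.8677368164062, -33.38702392578125), (70.12959289550781, 16.201171875), 61.285587310791016) 0.12081941130021101
[ 431  295   71   46 1235] [ 0.43   -0.0522  0.1121] ((431.0508728027344, -51.48094940185547), (63.2526741027832, 12.19881534576416), 43.93531799316406) 0.12034178462009724
```

View pics/w2.png

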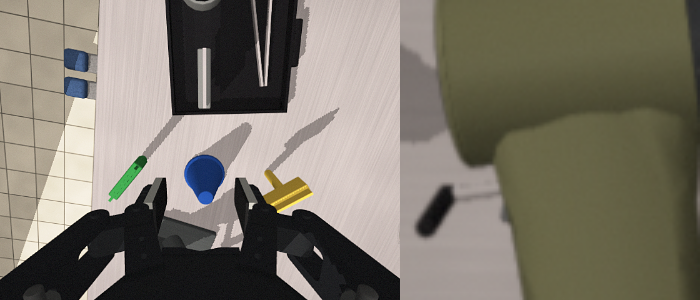

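send_rows --pt "0.043 0.0026 0 0 0.05" --pt "0.042 0.0026 0 0 0.05" --pt "0 0 0 0 0.05" --pt "0 0 0.03 0 0.05" --pt "0 0 0 0 0.05"

```text
clock: 6.05
position: [0.592, -0.1938, 0.2195]
tool_rot: [179.6, 0.2, -79.3]
contact_force: [-0.8, 0.4, -1.3]
width: 0.0502
grip_force: 0.0
```

send_rows --pt "0.002 0 0.03 0 0.05" --pt "0 0 0.04 0 0.05" --pt "0 0 0.035 0 0.05" --pt "0 0 0.022 0 0.05" --pt "0 0 0 0 0.05"

```text
clock: 6.55
position: [0.5918, -0.196, 0.0938]
tool_rot: [179.6, 0.1, -79.3]
contact_force: [0.4, 1.1, 0.4]
width: 0.0497
grip_force: 0.0
```

send_rows --pt "0 0 0 0 0" --pt "0 0 0 0 0" --pt "0 0 0 0 0" --pt "0 0 0 0 0"

```text
clock: 6.95
position: [0.5943, -0.1979, 0.1001]
tool_rot: [-179.8, -0.1, -79.4]
contact_force: [-2.2, 1.9, 6.6]
width: 0.0153
grip_force: 59.3
```

send_rows --pt "0 0 0 0 0" --pt "0 0 -0.02 0 0" --pt "0 0 -0.03 0 0" --pt "0 0 -0.04 0 0" --pt "0 0 -0.04 0 0"

```text
clock: 7.45
position: [0.5933, -0.1976, 0.2291]
tool_rot: [-180.0, 0.0, -79.4]
contact_force: [0.6, -0.3, 0.4]
width: 0.0149
grip_force: 58.5
```

send_rows --pt "0 0 -0.03 0 0" --pt "0 0 0 0 0" --pt "0 0 0 0 0"

```text
clock: 7.75
position: [0.5939, -0.1975, 0.2583]
tool_rot: [-179.9, 0.0, -79.4]
contact_force: [0.7, -0.6, -2.2]
width: 0.0149
grip_force: 58.7
```

```bash
python3 - <<'E'
from h import *
st=arm.read_state();print(st["position"],st["tool_rot"])
s=snap("scene");w=snap("wrist");np.savez("scene3.npz",**s);np.savez("w3.npz",**w)
cv2.imwrite("pics/s3.png",np.hstack([cv2.resize(s["image"][180:330,150:300],(450,450)),cv2.resize(w["image"][:,:],(350,450))])[...,::-1])
E
```

```text
[ 0.59390862 -0.19747666  0.2583324 ] [-1.79865753e+02  4.55456098e-03 -7.93981374e+01]
```

View pics/s3.png

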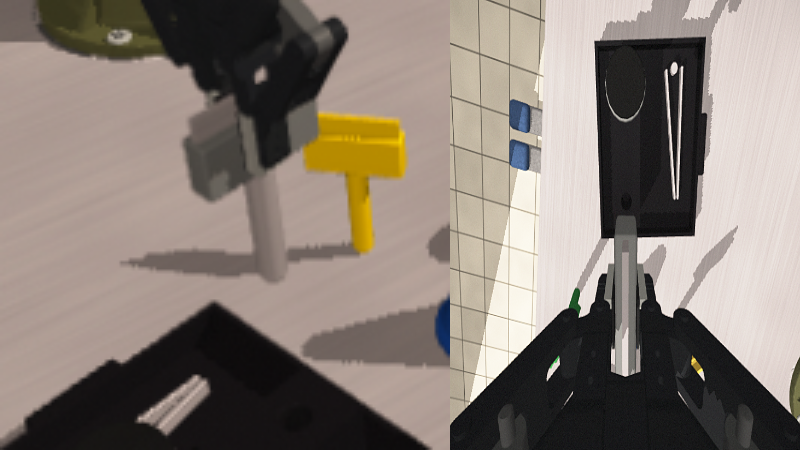

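```bash
cat >> h.py <<'E'
def shank(n,Z=.03,r=.06):
    """held shank: axis fit from depth points below the fingers"""
    s=snap(n) if isinstance(n,str) else n
    Q=pts(s);st=arm.read_state();p=st["position"]
    m=(np.hypot(Q[...,0]-p[0],Q[...,1]-p[1])<r)&(Q[...,2]<p[2]-.004)&(Q[...,2]>p[2]-.11)
    return s,Q[m],p
E
python3 - <<'E'
from h import *
s,X,p=shank(dict(np.load("scene3.npz")))
o=np.argsort(X[:,2]);print(p,len(X))
for z0 in np.arange(-.11,0,.01):
    Y=X[(X[:,2]-p[2]>z0)&(X[:,2]-p[2]<=z0+.01)]
    if len(Y):print(round(z0,2),len(Y),(Y.mean(0)-p).round(4))
cam=-s["R"].T@s["t"];v=cam-p;v[2]=0;print("to cam",v/np.linalg.norm(v),"min z",X[:,2].min()-p[2])
E
```

```text
[ 0.59326127 -0.19737867  0.25600793] 359
-0.08 23 [ 0.0061 -0.     -0.0724]
-0.07 49 [ 0.0061  0.     -0.0648]
-0.06 46 [ 0.0064  0.     -0.0545]
-0.05 49 [ 0.0073 -0.0007 -0.045 ]
-0.04 54 [ 0.007  -0.0005 -0.0355]
-0.03 56 [ 0.0071 -0.0003 -0.0254]
-0.02 57 [ 0.0073 -0.0007 -0.0151]
-0.01 25 [ 0.0085  0.001  -0.0078]
to cam [ 0.91087408 -0.41268439  0.        ] min z -0.07552914795638888
```

send_rows --pt "0 0 0 -0.123 0" --pt "0 0 0 -0.123 0" --pt "0 0 0 -0.123 0" --pt "0 0 0 -0.123 0" --pt "0 0 0 -0.123 0"

```text
clock: 8.35
position: [0.5931, -0.1975, 0.2556]
tool_rot: [179.9, 0.1, -43.9]
contact_force: [-0.6, 1.2, -2.5]
width: 0.0148
grip_force: 58.5
```

send_rows --pt "0 0 0 -0.123 0" --pt "0 0 0 -0.123 0" --pt "0 0 0 -0.123 0" --pt "0 0 0 -0.123 0" --pt "0 0 0 -0.122 0"

```text
clock: 8.85
position: [0.5932, -0.1975, 0.2556]
tool_rot: [180.0, 0.1, -8.7]
contact_force: [-0.3, -0.1, -0.7]
width: 0.0149
grip_force: 58.5
```

send_rows --pt "-0.007 -0.02 0 0 0" --pt "-0.012 -0.037 0 0 0" --pt "-0.012 -0.037 0 0 0" --pt "-0.012 -0.037 0 0 0" --pt "-0.012 -0.037 0 0 0"

```text
clock: 9.35
position: [0.5646, -0.0218, 0.2558]
tool_rot: [180.0, 0.1, -9.0]
contact_force: [1.4, 0.7, -1.3]
width: 0.0149
grip_force: 58.5
```

send_rows --pt "-0.012 -0.037 0 0 0" --pt "-0.012 -0.037 0 0 0" --pt "-0.012 -0.037 0 0 0" --pt "-0.009 -0.03 0 0 0" --pt "0 0 0 0 0"

```text
clock: 9.85
position: [0.5419, 0.1263, 0.2554]
tool_rot: [180.0, 0.1, -8.8]
contact_force: [0.3, 0.4, -1.8]
width: 0.0149
grip_force: 58.8
```

```bash
cat >> h.py <<'E'
def chk(n):
    """held shank in chuck frame (lean-plane h, y, v) mm, from depth slices; axis = surface mean pushed back 6.3 mm from camera"""
    p0=np.load("chuck.npy");xh=np.array([np.cos(p0[2]),np.sin(p0[2]),0]);yh=np.array([-xh[1],xh[0],0]);O=np.array([p0[0],p0[1],0])
    s,X,p=shank(n);cam=-s["R"].T@s["t"];v=p-cam;v[2]=0;v/=np.linalg.norm(v)
    f=lambda A:np.round(1000*np.stack([(A-O)@xh,(A-O)@yh,A[...,2]],-1),1)
    print("TCP",f(p),p.round(4))
    for z0 in np.arange(-.1,-.004,.01):
        Y=X[(X[:,2]-p[2]>z0)&(X[:,2]-p[2]<=z0+.01)]
        if len(Y)>8:print(len(Y),f(Y.mean(0)+.0063*v))
    return s
E
python3 - <<'E'
from h import *
s=chk("scene");np.savez("s4.npz",**s)
st=arm.read_state();print(st["tool_rot"],st["joints"].round(1))
E
```

```text
TCP [-20.6 -29.9 255.7] [0.5422 0.1247 0.2557]
26 [-21.5 -28.1 180.7]
39 [-21.7 -28.9 190.4]
32 [-21.  -28.2 200.9]
34 [-20.8 -28.3 210.5]
39 [-21.3 -28.2 220.9]
36 [-21.  -27.8 230.8]
36 [-21.8 -28.3 240.6]
17 [-16.4 -30.1 249.7]
[ 1.79917371e+02  1.29133398e-01 -8.81444004e+00] [ 33.6  -4.    1.2  -0.  -95.3  47.6]
```

```bash
python3 - <<'E'
from h import *
from scipy.optimize import least_squares
p0=np.load("chuck.npy");R=chuckR(p0[2]);O=np.array([p0[0],p0[1],.075])
for n in("scene0","scene2","top0"):
    c=dict(np.load(n+".npz"));X=(pts(c).reshape(-1,3)-O)@R
    r=np.hypot(X[:,0],X[:,1])
    for lab,rr,za,zb in(("sleeve",.032,.028,.055),("core",.026,.004,.02)):
        Y=X[(X[:,2]>za)&(X[:,2]<zb)&(abs(r-rr)<.007)]
        if len(Y)<20: continue
        q=least_squares(lambda q:np.linalg.norm(Y[:,:2]-q,axis=1)-rr,[0,0],loss="soft_l1",f_scale=.001).x
        print(n,lab,len(Y),(q*1000).round(1))
    Y=X[(abs(X[:,2]-.058)<.006)&(r>.027)&(r<.032)];print("top face z",len(Y),np.median(Y[:,2]).round(4) if len(Y) else "")
E
```

```text
scene0 sleeve 407 [1.9 0.3]
scene0 core 181 [1.3 0.3]
top face z 45 0.0557
scene2 sleeve 405 [1.6 0.2]
scene2 core 183 [1.2 0.2]
top face z 55 0.0558
top0 sleeve 135 [0.7 0.9]
top0 core 22 [0.6 0.7]
top face z 139 0.0588
```

send_rows --pt "-0.0055 -0.0285 0 0 0" --pt "0 0 0 0 0" --pt "0 0 0.025 0 0" --pt "0 0 0.02 0 0" --pt "0 0 0 0 0"

```text
clock: 10.4
position: [0.5405, 0.1512, 0.2081]
tool_rot: [179.8, 0.3, -9.0]
contact_force: [-1.0, 1.8, -1.6]
width: 0.015
grip_force: 58.6
```

```bash
python3 - <<'E'
from h import *
s=chk("scene");t=snap("top")
cv2.imwrite("pics/s5.png",np.hstack([cv2.resize(s["image"][130:270,310:450],(560,560)),cv2.resize(t["image"][200:290,240:280],(240,560))])[...,::-1])
E
```

```text
TCP [-25.6  -4.  210.5] [0.5414 0.1511 0.2105]
206 [-10.   -6.8 115.5]
171 [ -7.   -6.  125.7]
170 [-11.4  -0.3 134.9]
34 [-26.7  -4.2 145.9]
27 [-26.4  -3.7 155.5]
33 [-27.1  -3.5 165.4]
32 [-26.8  -3.1 175.1]
34 [-26.2  -3.8 185.8]
29 [-27.1  -4.3 195. ]
28 [-13.1  -4.5 204.7]
```

View pics/s5.png

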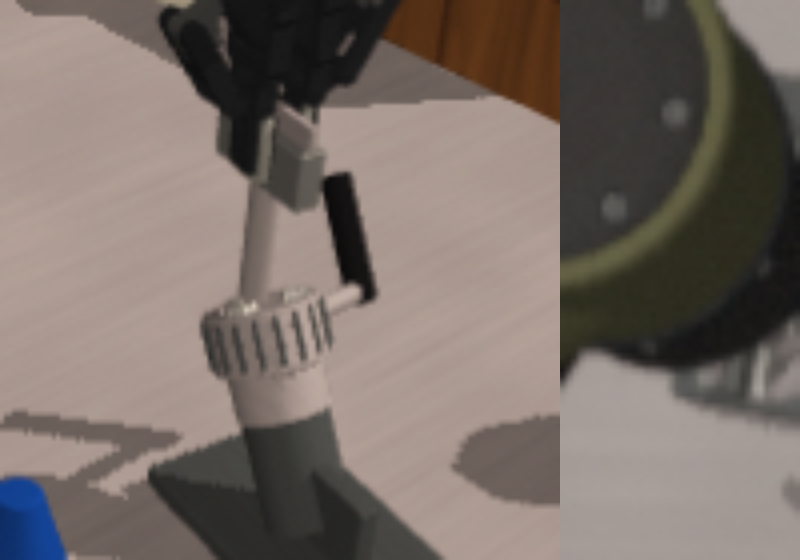

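The picture shows the vertical shank over the mouth at crop (258,290), about 4 mm off in y. I'll correct that, then lower the tip in.

send_rows --pt "0 -0.004 0 0 0" --pt "0 0 0 0 0" --pt "0 0 0.009 0 0" --pt "0 0 0.008 0 0" --pt "0 0 0 0 0"

```text
clock: 11.0
position: [0.5419, 0.1559, 0.1932]
tool_rot: [179.9, 0.1, -9.0]
contact_force: [-0.5, -0.8, -1.6]
width: 0.0147
grip_force: 58.6
```

send_rows --pt "-0.0046 0 0 0 0" --pt "-0.004 0 0 0 0" --pt "-0.004 0 0.0002 0 0" --pt "-0.0045 0 0.0003 0 0" --pt "0 0 0 0 0"

```text
clock: 11.5
position: [0.5269, 0.1587, 0.1973]
tool_rot: [-179.9, -0.3, -9.0]
contact_force: [4.2, -0.5, 3.8]
width: 0.0154
grip_force: 59.3
```

send_rows --pt "-0.006 0 0.001 0 0" --pt "-0.006 0 0.001 0 0" --pt "-0.006 0 0.0015 0 0" --pt "0 0 0 0 0"

```text
clock: 11.9
position: [0.5088, 0.1618, 0.193]
tool_rot: [-179.9, -0.2, -9.0]
contact_force: [4.3, -1.5, 4.6]
width: 0.0148
grip_force: 59.9
```

```bash
python3 - <<'E'
from h import *
s=chk("scene");np.savez("s6.npz",**s)
cv2.imwrite("pics/s6.png",cv2.resize(s["image"][130:250,310:450],(560,480))[...,::-1])
E
```

```text
TCP [-59.5   1.5 192.9] [0.5088 0.1617 0.1929]
13 [-25.5 -20.7  98.5]
38 [-31.3  -7.9 108.2]
66 [-32.  -13.4 117.5]
89 [-24.8  -7.  128.7]
86 [-22.2   1.4 136.2]
37 [-38.8   2.6 147.7]
37 [-41.2   2.9 158.4]
34 [-44.    2.9 168. ]
40 [-49.2   2.8 178.2]
27 [-6.150e+01 -1.000e-01  1.857e+02]
```

View pics/s6.png

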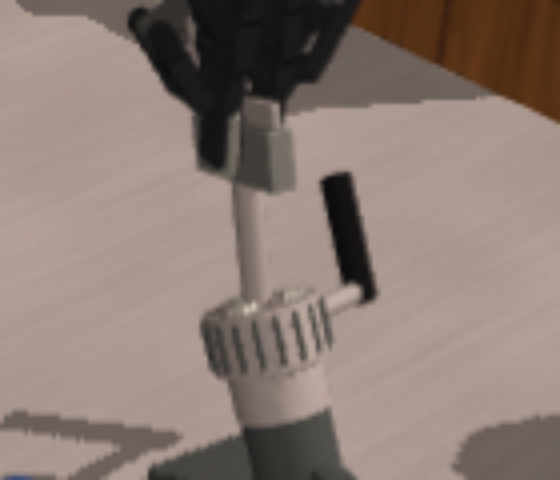

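The shank is now tilted about 18° with its tip in the mouth (shank enters at crop (255,298)). I'll keep tilting.

send_rows --pt "-0.0055 0.001 0.003 0 0" --pt "-0.0055 0.001 0.003 0 0" --pt "-0.0055 0 0.003 0 0" --pt "-0.002 0 0.0015 0 0" --pt "0 0 0 0 0"

```text
clock: 12.45
position: [0.4896, 0.1625, 0.1812]
tool_rot: [-180.0, -0.0, -9.0]
contact_force: [5.2, -0.1, 3.9]
width: 0.0152
grip_force: 61.4
```

```bash
cat >> h.py <<'E'
def axfit(s):
    """shank axis in chuck frame mm: cylinder radius 8 fit (unknown line) to scene depth points just above the mouth"""
    from scipy.optimize import least_squares
    p0=np.load("chuck.npy");R=chuckR(p0[2]);O=np.array([p0[0],p0[1],.075])
    X=(pts(s).reshape(-1,3)-O)@R-[.0016,.0003,-.002]
    Y=X[(X[:,2]>.066)&(X[:,2]<.135)&(np.hypot(X[:,0],X[:,1])<.05)]
    im=s["image"].reshape(-1,3)
    p=arm.read_state()["position"];Wz=Y@R.T[:, 2:3]*0
    V=(Y@R.T+O)[:,2];Y=Y[V<p[2]-.006]
    def f(q):
        d=np.array([q[2],q[3],1]);d/=np.linalg.norm(d);e=Y-[q[0],q[1],.061];return np.linalg.norm(np.cross(e,d),axis=1)-.008
    q=least_squares(f,[0,0,0,0],loss="soft_l1",f_scale=.001).x
    print("n",len(Y),"axis at mouth x,y mm",(q[:2]*1000).round(1),"tilt deg x,y",np.degrees(np.arctan(q[2:])).round(1),"res",np.median(abs(f(q)))*1000)
    print("at z34",((q[:2]-.027*q[2:])*1000).round(1))
E
python3 - <<'E'
from h import *
axfit(dict(np.load("s6.npz")))
s=chk("scene");axfit(s);np.savez("s7.npz",**s)
E
```

```text
n 148 axis at mouth x,y mm [-4.7  2.6] tilt deg x,y [14.4 -0.6] res 0.7174272019027598
at z34 [-11.7   2.9]
TCP [-78.5  -0.8 181.2] [0.4896 0.1625 0.1812]
36 [-4.450e+01 -1.000e-01  1.158e+02]
40 [-33.5  -0.9 127.2]
39 [-37.6   0.6 136.8]
41 [-44.1   0.8 146.5]
42 [-49.3   0.8 157.1]
50 [-62.8  -0.2 167.2]
35 [-69.4  -0.4 174.1]
n 194 axis at mouth x,y mm [-1.3  1.8] tilt deg x,y [-6.7 -4.1] res 1.404361584745259
at z34 [1.9 3.7]
```

send_rows --pt "0.0022 0 -0.0012 0 0" --pt "0.0025 0 0.0043 0 0" --pt "0.0025 0 0.0043 0 0" --pt "0.0025 0 0.0043 0 0" --pt "0 0 0 0 0"

```text
clock: 13.0
position: [0.4992, 0.1607, 0.1681]
tool_rot: [179.9, 0.0, -9.0]
contact_force: [0.1, -0.8, -0.6]
width: 0.0151
grip_force: 60.8
```

```bash
sed -i 's/X\[:,2\]<.135/X[:,2]<.097/' h.py; python3 - <<'E'
from h import *
axfit(dict(np.load("s7.npz")))
s=chk("scene");axfit(s);np.savez("s8.npz",**s)
E
```

```text
n 109 axis at mouth x,y mm [-4.3  0.1] tilt deg x,y [-0.1  0.1] res 0.7572340575493852
at z34 [-4.2  0. ]
TCP [-69.1  -1.  168.4] [0.4989 0.1608 0.1684]
16 [-29.4 -26.8 104.5]
43 [-42.3  -5.6 114.2]
36 [-30.4 -13.  124. ]
79 [-28.5   0.7 132.9]
42 [-40.1   0.6 143.7]
53 [-55.2  -0.6 154.2]
30 [-56.7  -0.7 161.4]
n 111 axis at mouth x,y mm [-3.4 -0.3] tilt deg x,y [ 1.1 -1. ] res 0.6599079438777307
at z34 [-3.9  0.1]
```

send_rows --pt "0.002 0 -0.0012 0 0" --pt "0.0025 0 0.0043 0 0" --pt "0.0025 0 0.0043 0 0" --pt "0 0 0 0 0"

```text
clock: 13.45
position: [0.5055, 0.1597, 0.1603]
tool_rot: [179.9, 0.1, -9.0]
contact_force: [-0.5, 0.2, -1.6]
width: 0.0149
grip_force: 60.6
```

send_rows --pt "0.0025 0 0.0043 0 0" --pt "0.0025 0 0.0043 0 0" --pt "0 0 0 0 0"

```text
clock: 13.75
position: [0.5106, 0.1589, 0.152]
tool_rot: [179.9, 0.1, -9.0]
contact_force: [0.6, 0.8, -1.0]
width: 0.0153
grip_force: 60.6
```

send_rows --pt "0.0025 0 0.0043 0 0" --pt "0.0025 0 0.0043 0 0" --pt "0 0 0 0 0"

```text
clock: 14.05
position: [0.5156, 0.1581, 0.1435]
tool_rot: [179.9, 0.1, -9.0]
contact_force: [0.8, 0.8, -1.1]
width: 0.0149
grip_force: 60.6
```

```bash
python3 - <<'E'
from h import *
s=chk("scene");axfit(s)
cv2.imwrite("pics/s9.png",cv2.resize(s["image"][130:250,310:450],(560,480))[...,::-1])
E
```

```text
TCP [-52.1  -1.  143.9] [0.5157 0.1582 0.1439]
12 [ -9.3 -21.3  79.3]
28 [ -7.9 -20.9  89.8]
37 [-16.9 -15.3  99.2]
67 [-24.3 -12.8 109.4]
94 [-21.5 -14.1 118.9]
187 [-16.5  -4.6 129.5]
109 [-17.    0.6 136.3]
n 28 axis at mouth x,y mm [ 2.4 -3.1] tilt deg x,y [-58.1 -33.3] res 1.1446805141868088
at z34 [45.8 14.7]
```

View pics/s9.png

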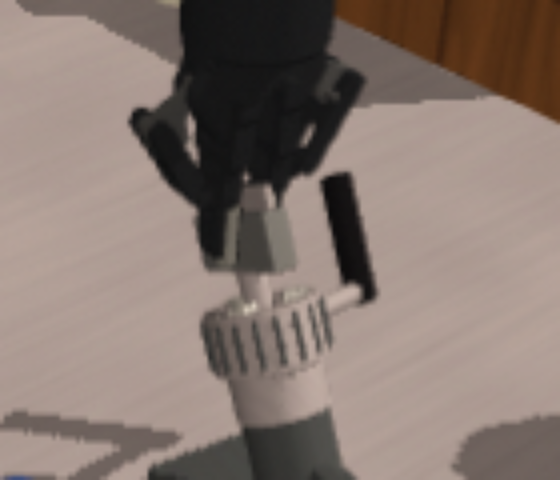

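The shank is deep in the bore with a gap of shank still visible under the bar (crop (255,285)). I'll push on until it bottoms.

send_rows --pt "0.002 0 0.0034 0 0" --pt "0.002 0 0.0034 0 0" --pt "0 0 0 0 0"

```text
clock: 14.4
position: [0.5195, 0.1581, 0.143]
tool_rot: [-179.9, -0.1, -8.9]
contact_force: [-17.2, 2.0, 22.5]
width: 0.0146
grip_force: 64.9
```

send_rows --pt "0 0 0 0 0.045" --pt "0 0 0 0 0.045" --pt "0 0 0 0 0.045" --pt "0 0 -0.01 0 0.045" --pt "0 0 -0.03 0 0.045"

```text
clock: 14.9
position: [0.5184, 0.157, 0.1751]
tool_rot: [179.8, 0.3, -9.0]
contact_force: [-0.4, 1.5, 0.2]
width: 0.0448
grip_force: 0.0
```

send_rows --pt "0 0 -0.04 0 0.045" --pt "0 0 -0.04 0 0.045" --pt "0 0 0 0 0"

```text
clock: 15.2
position: [0.5218, 0.1577, 0.2652]
tool_rot: [-179.7, -0.5, -9.0]
contact_force: [-0.5, 0.1, -0.2]
width: 0.032
grip_force: 0.0
```

```bash
cat >> h.py <<'E'
def head(s):
    p0=np.load("chuck.npy");R=chuckR(p0[2]);O=np.array([p0[0],p0[1],.075])
    W=pts(s);X=(W-O)@R-[.0016,.0003,-.002]
    tz=arm.read_state()["position"][2]-.01
    m=(X[...,2]>.068)&(X[...,2]<.14)&(np.hypot(X[...,0],X[...,1])<.05)&(W[...,2]<tz)
    Y=X[m]*1000;sh=Y[Y[:,2]<72];b=Y[(Y[:,2]>78)]
    print("n",len(Y),"z pct",np.percentile(Y[:,2],[1,50,98,99.5]).round(1),"bar x",np.percentile(b[:,0],[1,99]).round(1),"y",np.percentile(b[:,1],[1,99]).round(1),"shank",sh.mean(0).round(1))
    print("hist",np.histogram(Y[:,2],np.arange(68,130,4))[0])
E
python3 - <<'E'
from h import *
s=snap("scene");head(s);np.savez("s10.npz",**s);print(arm.read_state()["position"])
cv2.imwrite("pics/s10.png",cv2.resize(s["image"][130:250,310:450],(700,600),interpolation=cv2.INTER_CUBIC)[...,::-1])
E
```

```text
n 482 z pct [ 69.7  96.6 120.5 122.7] bar x [-42.3  28.4] y [-8.4  7.7] shank [-0.7 -2.6 69.9]
hist [13 23 27 46 37 42 46 46 43 43 43 34 26 13  0]
[0.52092841 0.1579507  0.26174151]
```

View pics/s10.png

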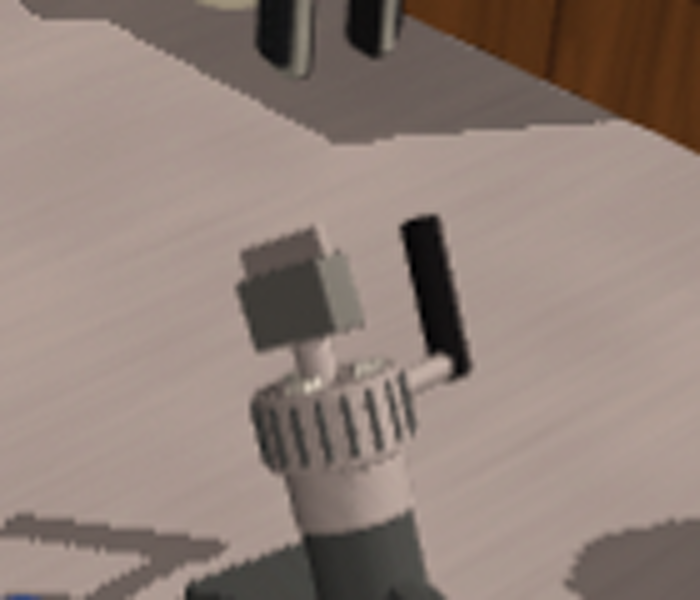

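The T head stands in the bore: bar at crop (300,300), blade top at chuck z≈120–122 mm, so it is home. It leans slightly to the near side within the clearance. Next I close the sleeve.

```bash
python3 - <<'E'
from h import *
p=np.load("chuck.npy");R=chuckR(p[2]);O=np.array([p[0],p[1],.075])
y=np.radians(-25);tx=np.array([np.cos(y),np.sin(y),0]);ty=np.array([np.sin(y),-np.cos(y),0]);M=np.stack([tx,ty,[0,0,-1]])
pos=np.array([.521,.158,.262]);off=np.array([0,0,-.025])
K=lambda th,o:O+R@[.09*np.cos(np.radians(th)),.09*np.sin(np.radians(th)),.108]-o*tx+off
q=K(110,.04);print("pre",q.round(3),(M@(q-pos)).round(4));pos=q
for th in [110,103,96,89,82,75,68,62,56,50]:
    q=K(th,.020);print(th,q.round(3),(M@(q-pos)).round(4));pos=q
E
```

```text
pre [0.465 0.264 0.128] [-0.0958 -0.0723  0.1339]
110 [0.483 0.256 0.128] [ 0.02 -0.    0.  ]
103 [0.492 0.257 0.133] [ 0.0079 -0.0055 -0.0053]
96 [0.502 0.258 0.139] [ 0.0085 -0.0043 -0.0054]
89 [0.511 0.257 0.144] [ 0.009  -0.0031 -0.0055]
82 [0.521 0.254 0.15 ] [ 0.0094 -0.0018 -0.0055]
75 [0.529 0.251 0.155] [ 0.0096 -0.0005 -0.0054]
68 [0.538 0.246 0.16 ] [ 0.0096  0.0009 -0.0052]
62 [0.544 0.241 0.165] [ 0.0082  0.0018 -0.0043]
56 [0.551 0.235 0.169] [ 0.0081  0.0027 -0.004 ]
50 [0.556 0.228 0.172] [ 0.0078  0.0037 -0.0038]
```

send_rows --pt "0 0 0 0.14 0" --pt "0 0 0 0.14 0" --pt "-0.032 -0.024 0 0 0" --pt "-0.032 -0.024 0 0 0" --pt "-0.032 -0.024 0 0 0"

```text
clock: 15.75
position: [0.4624, 0.2642, 0.2569]
tool_rot: [179.9, 0.0, -25.1]
contact_force: [0.6, -0.4, 0.1]
width: 0.0001
grip_force: 0.0
```

send_rows --pt "0 0 0 0 0" --pt "0 0 0.03 0 0" --pt "0 0 0.04 0 0" --pt "0 0 0.04 0 0" --pt "0 0 0.024 0 0"

```text
clock: 16.25
position: [0.462, 0.2621, 0.1194]
tool_rot: [179.7, 0.1, -25.1]
contact_force: [-0.1, 0.4, -0.3]
width: 0.0002
grip_force: 0.0
```

send_rows --pt "0 0 0 0 0" --pt "0.01 0 0 0 0" --pt "0.01 0 0 0 0" --pt "0 0 0 0 0"

```text
clock: 16.65
position: [0.4831, 0.2548, 0.1255]
tool_rot: [-179.9, -0.1, -25.1]
contact_force: [-0.5, 0.8, 0.6]
width: -0.0001
grip_force: 0.0
```

send_rows --pt "0.008 -0.0055 -0.005 0 0" --pt "0.0085 -0.0043 -0.0054 0 0" --pt "0.009 -0.003 -0.0055 0 0" --pt "0.0094 -0.002 -0.0055 0 0" --pt "0 0 0 0 0"

```text
clock: 17.15
position: [0.5203, 0.2544, 0.1466]
tool_rot: [-179.9, -0.0, -25.1]
contact_force: [-0.8, -0.3, 0.8]
width: 0.0003
grip_force: 0.3
```

send_rows --pt "0.0096 -0.0005 -0.0054 0 0" --pt "0.0096 0.001 -0.005 0 0" --pt "0.006 0.0013 -0.0032 0 0" --pt "0 0 0 0 0"

```text
clock: 17.55
position: [0.5418, 0.2412, 0.1595]
tool_rot: [-180.0, -0.0, -25.1]
contact_force: [-1.3, 0.5, -0.5]
width: -0.0001
grip_force: 0.4
```

Now tighten in small steps, watching the force.

send_rows --pt "0.004 0.001 -0.002 0 0" --pt "0.004 0.0012 -0.002 0 0" --pt "0 0 0 0 0"

```text
clock: 17.85
position: [0.5479, 0.2357, 0.163]
tool_rot: [180.0, -0.0, -25.0]
contact_force: [-1.6, 2.7, 1.4]
width: -0.0003
grip_force: 1.0
```

send_rows --pt "0.004 0.0013 -0.002 0 0" --pt "0 0 0 0 0"

```text
clock: 18.05
position: [0.5509, 0.2329, 0.1649]
tool_rot: [180.0, -0.0, -25.0]
contact_force: [-1.3, 2.2, 2.0]
width: -0.0003
grip_force: 1.3
```

send_rows --pt "0.0035 0.0014 -0.0017 0 0" --pt "0 0 0 0 0"

```text
clock: 18.25
position: [0.5532, 0.2305, 0.1664]
tool_rot: [-180.0, 0.0, -25.0]
contact_force: [-2.3, 4.0, 0.6]
width: -0.0003
grip_force: 1.9
```

send_rows --pt "0.0035 0.0015 -0.0017 0 0" --pt "0 0 0 0 0"

```text
clock: 18.45
position: [0.5555, 0.2281, 0.1679]
tool_rot: [-180.0, 0.1, -25.0]
contact_force: [-4.1, 5.3, 1.6]
width: -0.0001
grip_force: 2.6
```

send_rows --pt "0.0035 0.0016 -0.0017 0 0" --pt "0 0 0 0 0"

```text
clock: 18.65
position: [0.5577, 0.2256, 0.1693]
tool_rot: [-180.0, 0.1, -25.0]
contact_force: [-5.2, 7.2, 0.9]
width: -0.0004
grip_force: 3.4
```

send_rows --pt "0.0035 0.0017 -0.0017 0 0" --pt "0 0 0 0 0"

```text
clock: 18.85
position: [0.5597, 0.223, 0.1708]
tool_rot: [-180.0, 0.2, -25.0]
contact_force: [-6.3, 7.1, 0.7]
width: -0.0001
grip_force: 4.4
```

```bash
python3 - <<'E'
from h import *
s=snap("scene");head(s)
cv2.imwrite("pics/s11.png",cv2.resize(s["image"][130:250,310:450],(700,600),interpolation=cv2.INTER_CUBIC)[...,::-1])
E
```

```text
n 221 z pct [ 68.6  86.2 113.4 117.3] bar x [-32.9  34.7] y [-9.7  3.3] shank [ 4.2 -2.9 69.9]
hist [15 10 42 32 18 24 22 19 13 11  9  4  2  0  0]
```

View pics/s11.png

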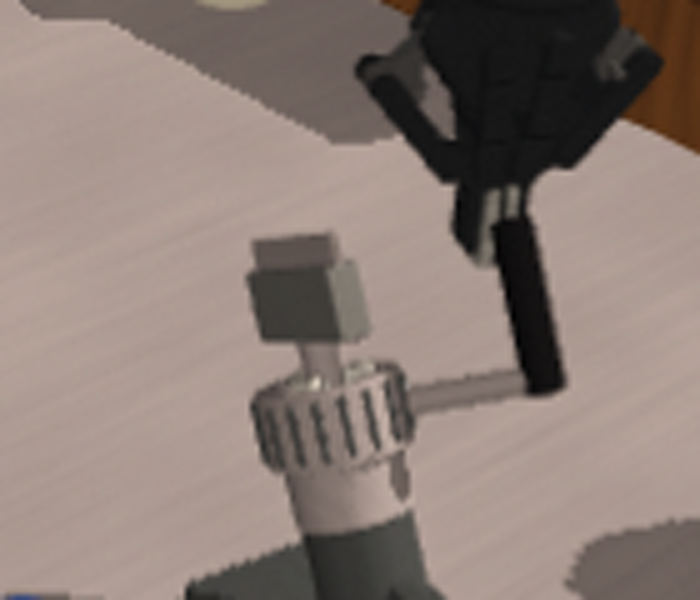

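The head is now upright on the axis, with the fingers still bearing on the knob at crop (510,235). I'll keep tightening.

send_rows --pt "0.0045 0.0023 -0.002 0 0" --pt "0 0 0 0 0"

```text
clock: 19.1
position: [0.5624, 0.2194, 0.1726]
tool_rot: [-180.0, 0.2, -24.9]
contact_force: [-8.9, 8.9, 1.0]
width: -0.0001
grip_force: 5.7
```

send_rows --pt "0.0045 0.0025 -0.002 0 0" --pt "0 0 0 0 0"

```text
clock: 19.3
position: [0.5648, 0.2159, 0.1743]
tool_rot: [-179.9, 0.3, -24.9]
contact_force: [-10.7, 10.9, 1.9]
width: -0.0002
grip_force: 7.2
```

send_rows --pt "0.0045 0.0027 -0.0018 0 0" --pt "0 0 0 0 0"

```text
clock: 19.5
position: [0.5671, 0.2122, 0.1757]
tool_rot: [-179.9, 0.4, -24.9]
contact_force: [-13.7, 13.5, 1.6]
width: 0.0001
grip_force: 9.0
```

send_rows --pt "0.0045 0.003 -0.0018 0 0" --pt "0 0 0 0 0"

```text
clock: 19.7
position: [0.5693, 0.2083, 0.1772]
tool_rot: [-179.9, 0.5, -24.8]
contact_force: [-18.2, 15.3, 1.3]
width: 0.0004
grip_force: 10.9
```

```bash
python3 - <<'E'
from h import *
from scipy.optimize import least_squares
p0=np.load("chuck.npy");R=chuckR(p0[2]);O=np.array([p0[0],p0[1],.075])
q=arm.read_state();X=(q["position"]-O)@R;print("tcp ang",np.degrees(np.arctan2(X[1],X[0])),X)
s=snap("scene");head(s);np.savez("s12.npz",**s)
# arm of the handle: points z 36..46, r .04...078
X=(pts(s).reshape(-1,3)-O)@R-[.0016,.0003,-.002];r=np.hypot(X[:,0],X[:,1])
Y=X[(r>.038)&(r<.078)&(abs(X[:,2]-.041)<.012)];print(len(Y),np.degrees(np.median(np.arctan2(Y[:,1],Y[:,0]))),np.median(Y[:,2]))
E
```

```text
tcp ang 51.71030703604808 [0.04495982 0.05695007 0.0920332 ]
n 290 z pct [ 68.7  88.  117.4 119.9] bar x [-33.5  36.5] y [-9.6  5.1] shank [ 3.8 -3.1 69.6]
hist [13 11 45 40 34 28 28 23 20 16 15 10  6  1  0]
109 30.59640195311437 0.04250683475366636
```

send_rows --pt "-0.01 -0.004 0 0 0" --pt "-0.02 -0.004 0 0 0" --pt "-0.02 0 -0.01 0 0" --pt "0 0 -0.04 0 0" --pt "0 0 0 0 0"

```text
clock: 20.25
position: [0.5324, 0.2326, 0.2351]
tool_rot: [-179.7, -0.4, -25.0]
contact_force: [0.1, -0.4, 0.9]
width: 0.0
grip_force: 0.0
```

```bash
python3 - <<'E'
from h import *
from scipy.optimize import least_squares
p0=np.load("chuck.npy");R=chuckR(p0[2]);O=np.array([p0[0],p0[1],.075])
s=snap("scene");t=snap("top");head(s)
for c,b,o in((s,(385,160,440,225),[.0016,.0003,-.002]),(t,(236,200,275,250),[.0007,.0008,.0008])):
    K=(knobpts(c,pts(c),b)-O)@R-o; K=K[(K[:,2]>.04)&(K[:,2]<.115)&(np.hypot(K[:,0],K[:,1])<.11)]
    if len(K)<15: print(len(K));continue
    q=least_squares(lambda q:np.linalg.norm(K[:,:2]-q,axis=1)-.009,[.07,.05],loss="soft_l1",f_scale=.002).x
    print(len(K),"ang",np.degrees(np.arctan2(q[1],q[0])),"r",np.hypot(*q))
cv2.imwrite("pics/s13.png",np.hstack([cv2.resize(s["image"][130:250,310:450],(460,400)),cv2.resize(t["image"][200:280,235:315],(340,400))])[...,::-1])
E
```

```text
n 477 z pct [ 68.9  96.7 119.9 120.6] bar x [-33.   36.2] y [-9.6  6. ] shank [ 4.3 -2.8 69.8]
hist [14 12 42 41 36 41 45 44 45 53 30 30 35  9  0]
189 ang 45.44359111694569 r 0.09119689486639189
70 ang 47.42881902872639 r 0.0826771316209336
```

View pics/s13.png

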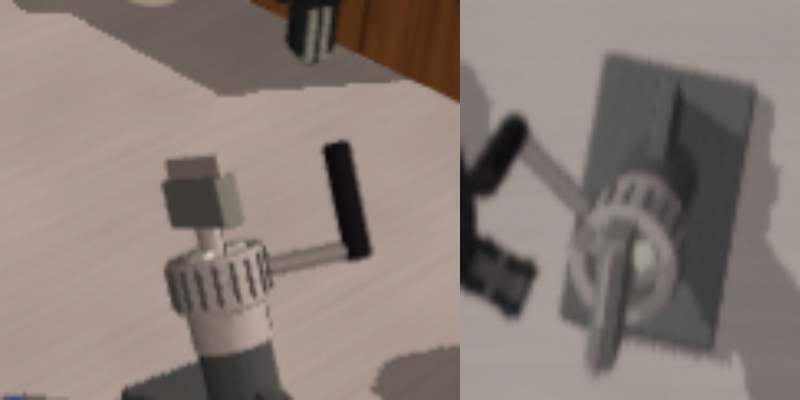

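The knob settled at about 46° (value ≈1.1 rad, past the 0.9 contact). The head is upright at crop (200,190), with its blade top at z=120 mm. I'll retreat and check for creep.

send_rows --pt "-0.02 0 -0.03 0 0" --pt "-0.02 0 -0.02 0 0" --pt "0 0 0 0 0" --pt "0 0 0 0 0" --pt "0 0 0 0 0"

```text
clock: 20.85
position: [0.4945, 0.2494, 0.2773]
tool_rot: [179.8, 0.1, -25.1]
contact_force: [0.6, -0.0, 0.1]
width: 0.0004
grip_force: 0.0
```

```bash
python3 - <<'E'
from h import *
from scipy.optimize import least_squares
p0=np.load("chuck.npy");R=chuckR(p0[2]);O=np.array([p0[0],p0[1],.075])
s=snap("scene");head(s)
K=(knobpts(s,pts(s),(385,160,440,225))-O)@R-[.0016,.0003,-.002];K=K[(K[:,2]>.04)&(K[:,2]<.115)]
q=least_squares(lambda q:np.linalg.norm(K[:,:2]-q,axis=1)-.009,[.07,.05],loss="soft_l1",f_scale=.002).x
a=np.degrees(np.arctan2(q[1],q[0]));print(a)
if a<52: print(arm.hand_in())
E
```

```text
n 479 z pct [ 68.9  96.6 120.  120.6] bar x [-32.2  36.8] y [-9.4  5.9] shank [ 5.7 -2.7 69.7]
hist [15 11 44 40 37 40 46 43 45 49 34 33 32 10  0]
45.45066576791309
the job is handed in; nothing more can be done
None
```

The T head is clamped fully home in the chuck and handed in at about 21 s: blade top at 120 mm, handle steady at about 1.1 rad (jaws meet the shank at 0.9) after springing back from a roughly 24 N push; no result came back, and I did not re-measure the pad head, tong, jar or cone.

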